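# Lock a tube carrier into its dock

### The arm

A 6-joint arm with a two-finger parallel gripper is mounted at the origin on a cart in front of the work surface, level with it; the furniture and walls round the work are solid. World frame = base frame: x ahead of the robot, y to its left, z up, the work surface at z = 0. Lengths are in mm, angles in degrees, forces in N, time in s.
With the tool pointing down it reaches from about 300 to 850 mm from the base axis. Payload 4.2 kg.
Tool frame: the origin (TCP) lies at the very end of the fingers, on their centre line; the grasp point (between the pads) lies 19 mm behind it (env.tcp_to_grasp is the distance from the TCP to the grasp point, in mm); z points along the fingers, y is the line along which they close (so a half turn about z gives the same grasp; the last joint's range is limited). The gripper opens to 91 mm and grips with 3 to 60 N. Pads are 32 mm wide; open, the fingers measure 118 mm over their backs; the gripper's body (76 mm by 178 mm) begins 60 mm behind the grasp point.
Start: joints at [72.938, 18.312, 89.639, -0, 72.044, -1.146], TCP at [157.691, 552.974, 184.276] pointing down, gripper open.
Joint ranges: [-177.97, 177.97], [-48.28, 115.42], [12.27, 149.76], [-77.06, 257.06], [2.81, 150.46], [-146.56, 146.56]. Speed limits (degrees/s): [147.25, 147.25, 180, 180, 180, 180].

### API

Orientations are given as [roll, pitch, yaw] about the fixed x, y, z axes, in that order (R = Rz(yaw) Ry(pitch) Rx(roll)).
In Python, from workcell import env gives the robot as it stands.
- The arm moves only by the tool move_arm, never from a script. Its argument "plan" is a list of rows, each a list of 3 entries, a list of its own where there are three numbers: the shift along the world's x, y, z in cm, then the turn about the world's z in degrees, then the closure, from 0 (fully open) to 1 (shut). In form: [[[x, y, z], turn, claw], ...]. A call has 1 to 5 rows; each row shifts and turns the commanded pose from where the row before left it; what a row does not reach is not made up. A row lasts 1/10 s, in which the tool goes at most 50 mm and 8.59 degrees, less where a joint would pass 70% of its speed; a pose out of reach is approached as far as the arm can. A call is refused whole if a number of a shift passes 5 or a number of a turn 8.59, either way. A call with a gripper value outside its range is refused whole. The fingers move at their own pace and stop on an object; "squeeze" is the grip in N (left out, the last holds). Time passes only in rows, so rows that do not move let the fingers close. It gives the time, the measured TCP pose, the force, the opening and the grip force at its end, in the units of the state.
- env.state(): the state, without advancing time (a new reading comes with each control period).
- env.grab_frame(name): name is "scene" or "top" or "wrist"; returns a dict with "frame" (420x560x3 uint8, red, green, blue), "z_map" (420x560 float32, mm along the optical axis (not along the pixel's ray), 0 where there is no reading), "fovy" (degrees; the focal length in pixels is half the picture's height over the tangent of half this angle, whatever the lens; pixels are square), "cx", "cy" (the principal point, pixels), "position" and "orientation" of the camera in the world. Camera axes: x right, y down, z forward; pixel columns grow to the right and rows downward; lengths in mm; the calibration is good to about 2 mm. A picture is of the moment at which its call begins.
- env.job_done(): hands the job in; it is judged then, once.
Trained networks look in a picture, given as the dict that the camera call returned (one of the last four; its "shot" number tells which), for a name from the list of things; names that differ only in an ending like _2 or _b are one class to them, and where a whole thing is asked for, a point or a joint stands for the part that bears it (a point fixed in the world has none). Each returns a list of dicts, best first, with "score" (0 to 1); they miss things now and then, are a little off and sometimes report something else, mostly with a low value. They report only what shows in the picture. A call takes as long as a camera call.
- env.search_frame(picture, label): "point" ([column, row] in pixels, amid what is visible of it).
- env.landmark_of(picture, label): "point" ([column, row] in pixels: a listed point, or the origin of a listed thing).
The state is a dict: "time_s": time; "qpos": joint angles; "qvel": joint speeds; "effort": joint torques, N m; "ee_pos": TCP position; "ee_rot": TCP orientation; "force": force on the tool from outside, world axes, zero at the start; "torque": the same for the moment, N m; "gripper_width": finger opening in mm; "gripper_force": force on a finger pad.
Only numpy, scipy, OpenCV 4.12 (cv2) and the standard library are available. Lean on these libraries where they do the work, as an engineer would, in place of code of your own. Each camera call takes 0.05 s, during which the arm holds its last target. There are 200 camera calls.

### The job

Slide the orange lock grip of the carrier dock away from the lane all the way to its open end stop, then stand the tan tube carrier that stands alone on the bench fully down in the white-guided lane and let go of it. Finally slide the grip all the way home to its locked end stop, so that the blue tongue covers the carrier's end. Keep the carrier upright, set it down rather than drop it, and leave the timer, the marker pen and the bottle where they are.

Things in the scene. Friction and masses are not known exactly. Their poses are not given: they have to be found in the camera images.
- dock: Fixed carrier dock, grey base 252 x 84 mm, top 10 mm above the bench. Origin on the bench top under the lane's centre; x runs along the lane toward the lock (away from the robot, give or take the dock's yaw), z up. Base spans x -71 to +181 mm. White end wall (32 mm above the bench) at the robot's end and low stop (20 mm) at the lock's end leave the lane 114 mm long.
- lane_floor (a point): Centre of the lane's floor, 10 mm above the bench; axes as the dock's. A carrier fully down has its origin here (play 3 mm lengthwise, 2.5 mm sideways), its long side along the dock's x, either way round, its top 67 mm above the bench.
- guide (a point): Middle of the left white guide, on the lane's side, 42 mm from the lane's centre toward the lock, 39 mm above the bench (top of the guides). Four guides flank the lane, 24 mm clear width, lips flared outward, 22 mm out from the centre line at most; they cover 27 to 57 mm either way from the lane's centre, so the middle 54 mm is open for fingers.
- lock_grip (a point): Upper part of the orange grip of the sliding lock, 103 mm above the bench; moves with it; axes as the dock's. The grip is an upright fin, 40 mm along the dock's x, 14 mm thick along its y, 78 to 113 mm above the bench: pinch it across its thickness. It is on the lane's centre line, 87 mm from the lane's centre when locked, 147 mm when open. The carriage below is 30 mm wide.
- tongue_tip (a point): Tip of the lock's blue tongue (30 mm wide, 72 to 78 mm above the bench), 63 mm nearer to the lane's centre than lock_grip. Locked, it covers the last 30 mm of a seated carrier with 5 mm of air; open, it is clear of the lane.
- lock (a joint): Position of the lock along the dock's x axis, in m: 0 = locked, at its end stop; 0.060 = fully open, at its other end stop. Red marks on the base lie beside the grip when locked, green ones when open. It starts at or near locked. It takes about 2.5 N to slide and stays where it is left.
- carrier: Loose tan five-place tube carrier, standing alone on the bench to the left of the dock: 108 mm long along its y, 19 mm thick along its x, 58 mm tall, 42 g. Origin at the centre of its underside, z up. Pinch it across its thickness, at mid length, near the top (pads some 45 mm above its underside keep the fingertips clear of the dock's base and guides).
- bench_timer: Bystander: pale bench timer 66 x 66 x 20 mm, to the right of the dock. Origin under its centre.
- marker: Bystander: red and white marker pen 135 mm long, 17 mm thick, lying to the right of the dock. Origin under its centre.
- bottle: Bystander: white reagent bottle with blue cap, 48 mm across, 98 mm tall, behind and to the left of the dock. Origin under its centre.

How it is judged (in metres and radians):
On the way, in this order (a step that is already met when the one before it is completed fails the run):
1. the lock is slid fully open, to within 4 mm of its open end stop (value of joint lock above 0.056 m), for 0.1 s.
2. the carrier stands fully down in the lane, released, with the lock still open (x of carrier in the frame of lane_floor between -0.006 and 0.006 m and y of carrier in the frame of lane_floor between -0.005 and 0.005 m and z of carrier in the frame of lane_floor between -0.003 and 0.004 m and angle between carrier's own z axis and vertical below 0.06 rad and angle between the y axis of carrier and the x axis of dock, either way round below 0.1 rad and contact force between the fingers and carrier below 0.1 N and value of joint lock above 0.05 m), for 0.2 s.
At the end, for the whole second after the job is handed in: The lock is within 4 mm of its locked end stop, and the carrier stands upright and at rest in the lane: origin within 6 mm lengthwise, 5 mm sideways and 4 mm in height of the lane floor's centre, long side along the lane within 0.1 rad, not touched (x of carrier in the frame of lane_floor between -0.006 and 0.006 m and y of carrier in the frame of lane_floor between -0.005 and 0.005 m and z of carrier in the frame of lane_floor between -0.003 and 0.004 m and angle between carrier's own z axis and vertical below 0.06 rad and angle between the y axis of carrier and the x axis of dock, either way round below 0.1 rad and contact force between the fingers and carrier below 0.1 N and value of joint lock below 0.004 m and linear speed of carrier below 0.02 m/s).
It fails at once if the carrier is tipped more than 0.5 rad from upright (angle between carrier's own z axis and vertical above 0.5 rad).
It fails at once if the carrier is dropped or thrown (faster than 0.4 m/s while not held) (linear speed of carrier above 0.4 m/s and contact force between the fingers and carrier below 0.05 N).
It fails at once if the timer is moved by more than 30 mm (distance of bench_timer from where it was at the start of the episode above 0.03 m).
It fails at once if the marker is moved by more than 30 mm (distance of marker from where it was at the start of the episode above 0.03 m).
It fails at once if the bottle is moved by more than 30 mm (distance of bottle from where it was at the start of the episode above 0.03 m).
It also fails if it takes over 59 s, if anything falls off the work surface, if the arm or the gripper's body presses on something with over 40 N, if the wrist force passes 120 N, or if a joint passes its speed limit or range.

## Working session

There is one attempt and no reset: what is moved stays moved. The work goes in short steps, Python scripts to look and compute and a tool call to move; the robot and the scene stay as the last step left them, time stands still between calls to the robot, and variables do not carry over. Pictures are saved under pics/ and viewed, at most 10 in all, crops included, and the job is handed in when it is done.

Besides the shell and the picture viewer there is one more tool, called by a JSON object that holds its "name" and its "arguments", one argument or row to a line. move_arm: Moves the arm, as the interface text tells. Its arguments: {"type":"object","properties":{"plan":{"type":"array","items":{"type":"array"}},"squeeze":{"type":"number"}},"required":["plan"]}

```bash
mkdir -p pics; ls
cat > h.py <<'E'
import numpy as np, cv2
from workcell import env
from scipy.spatial.transform import Rotation as R
def Rc(p):
    o=np.array(p["orientation"],float)
    if o.shape==(3,3): return o
    return R.from_euler('xyz',o,degrees=True).as_matrix() if o.size==3 else R.from_quat(o).as_matrix()
def f(p): return p["frame"].shape[0]/2/np.tan(np.radians(p["fovy"])/2)
def ray(p,uv): return Rc(p)@np.array([(uv[0]-p["cx"])/f(p),(uv[1]-p["cy"])/f(p),1])
def at_z(p,uv,z):
    d=ray(p,uv); o=np.array(p["position"]); return o+d*(z-o[2])/d[2]
def cloud(p):
    h,w=p["z_map"].shape; u,v=np.meshgrid(np.arange(w),np.arange(h)); z=p["z_map"]
    c=np.stack([(u-p["cx"])/f(p)*z,(v-p["cy"])/f(p)*z,z],-1)@Rc(p).T+np.array(p["position"])
    c[z<=0]=np.nan; return c
def save(p,n,s=1): cv2.imwrite(f"pics/{n}.png",cv2.resize(p["frame"][:,:,::-1],None,fx=s,fy=s))
E
python3 - <<'E'
from h import *
np.set_printoptions(precision=1,suppress=True)
P={}
for n in("top","scene"):
    p=env.grab_frame(n); P[n]=p; save(p,n+"0",1.4)
    print(n,p["position"],p["orientation"],p["fovy"])
    for l,z in(("lane_floor",10),("guide",39),("lock_grip",103),("tongue_tip",75),("carrier",0),("bench_timer",0),("marker",0),("bottle",0),("dock",0)):
        for d in env.landmark_of(p,l)[:2]: print(l,d["score"],d["point"],at_z(p,d["point"],z))
np.savez("top0.npz",c=cloud(P["top"]),f=P["top"]["frame"])
E
```

```text
pics
top [ 382.5  119.1 1013.6] [-170.8    0.2  -91.6] 55.0622717758985
lane_floor 0.86 [290.5, 230.4] [497.6  97.8  10. ]
lane_floor 0.28 [290.2, 232.6] [492.1  98.7  10. ]
guide 0.81 [290.3, 213.9] [534.9  97.7  39. ]
guide 0.7 [301.4, 193.5] [585.1  68.7  39. ]
lock_grip 0.71 [302.8, 192.4] [574.3  68.7 103. ]
tongue_tip 0.94 [294.3, 221.0] [512.1  89.6  75. ]
carrier 0.95 [179.1, 254.8] [444.9 378.6   0. ]
bench_timer 0.79 [372.3, 267.8] [ 399.5 -103.2    0. ]
marker 0.71 [380.9, 225.2] [ 505.7 -131.7    0. ]
marker 0.25 [179.0, 255.7] [442.7 378.8   0. ]
bottle 0.69 [203.1, 148.9] [719.4 319.6   0. ]
dock 0.56 [289.0, 233.6] [490.7 101.6   0. ]
scene [-181.4 -552.8  605.1] [-117.5    1.5  -48. ] 48.41103858837078
lane_floor 0.98 [273.4, 256.4] [490.3 102.2  10. ]
guide 0.7 [286.9, 240.2] [530.7  94.4  39. ]
lock_grip 0.95 [303.2, 212.2] [572.   77.8 103. ]
tongue_tip 0.77 [284.0, 233.6] [503.5  78.2  75. ]
carrier 0.89 [187.1, 227.6] [458.  392.3   0. ]
bench_timer 0.77 [314.2, 316.5] [ 391.5 -100.     0. ]
bench_timer 0.63 [277.6, 258.2] [502.1 100.    0. ]
marker 0.8 [365.4, 297.0] [ 509.2 -142.6    0. ]
bottle 0.78 [269.6, 201.8] [715.8 328.6   0. ]
dock 0.69 [274.3, 260.1] [491.  100.4   0. ]
dock 0.69 [365.1, 296.5] [ 510.3 -141.2    0. ]
```

View pics/top0.png

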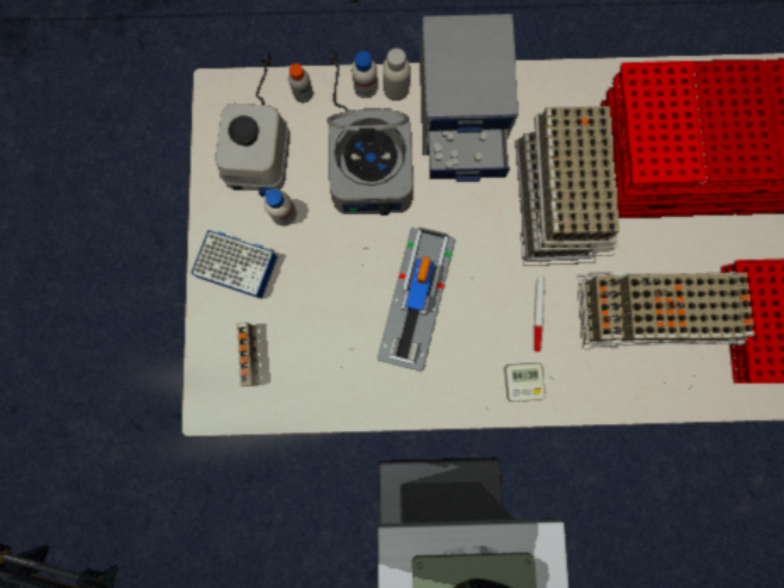

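Run:
```python
from h import *
np.set_printoptions(precision=1,suppress=True)
d=np.load("top0.npz"); c=d["c"]; hsv=cv2.cvtColor(d["f"],cv2.COLOR_RGB2HSV)
def rect(m,n):
    q=c[m][:,:2].astype(np.float32); print(n,len(q),cv2.minAreaRect(q), "z",np.nanmedian(c[m][:,2]), "mean",q.mean(0))
X,Y,Z=c[...,0],c[...,1],c[...,2]
rect((abs(X-445)<90)&(abs(Y-380)<60)&(Z>50)&(Z<64),"carrier top")
o=(hsv[...,0]<20)&(hsv[...,1]>150)&(abs(X-575)<70)&(abs(Y-75)<60)
rect(o&(Z>105)&(Z<122),"grip top")
rect((hsv[...,0]>95)&(hsv[...,0]<130)&(hsv[...,1]>120)&(abs(X-530)<80)&(abs(Y-85)<50)&(Z>65)&(Z<88),"blue")
rect((Z>5)&(Z<16)&(X>400)&(X<720)&(abs(Y-80)<90),"base")
rect((Z>30)&(Z<45)&(X>420)&(X<570)&(abs(Y-95)<40),"guides")
```

```text
carrier top 302 ((447.7980651855469, 375.59149169921875), (107.00863647460938, 20.534324645996094), 4.061843395233154) z 57.56238367544836 mean [447.3 374.3]
grip top 89 ((574.9412841796875, 70.02641296386719), (12.261734008789062, 37.61781311035156), 74.21199035644531) z 112.19926292439231 mean [574.3  70.1]
blue 317 ((555.9967041015625, 74.59893035888672), (29.354286193847656, 84.87567901611328), 74.36566925048828) z 77.63572375518561 mean [546.8  77.3]
base 2246 ((557.9934692382812, 84.74309539794922), (310.82525634765625, 159.68650817871094), 1.2827061414718628) z 9.554587617971606 mean [534.7  81.3]
guides 198 ((500.1750183105469, 90.40111541748047), (42.98723220825195, 145.3688201904297), 74.07210540771484) z 34.91803934306222 mean [483.8  94.5]
```

Top view: the dock is at about (418,300), running slightly right as it goes up, with the grip at (425,268). The carrier is at (247,353), nearly along world x. Moving toward the dock for a wrist view.

{"name": "move_arm", "arguments": {
  "plan": [
    [[4,-5,2.5],-5,0],
    [[4,-5,2.5],-5,0],
    [[4,-5,2.5],-5,0],
    [[4,-5,0],0,0],
    [[4,-5,0],0,0]
  ]
}}

```text
time_s: 1.5
ee_pos: [308.6, 364.6, 239.7]
ee_rot: [179.9, 0.0, 149.1]
force: [0.5, -0.8, 0.2]
gripper_width: 91.3
gripper_force: 0.0
```

{"name": "move_arm", "arguments": {
  "plan": [
    [[3.5,-4.5,0],0,0],
    [[3.5,-4.5,0],0,0],
    [[3.5,-4.5,0],0,0],
    [[2,-4,0],0,0],
    [[0,0,0],0,0]
  ]
}}

```text
time_s: 2.0
ee_pos: [421.6, 203.2, 238.9]
ee_rot: [-179.9, 0.1, 148.7]
force: [-0.2, 1.4, -0.3]
gripper_width: 91.4
gripper_force: 0.0
```

{"name": "move_arm", "arguments": {
  "plan": [
    [[3,-3.5,0],7.5,0],
    [[3,-3.5,0],8,0],
    [[3,-3.5,0],0,0],
    [[2,-2,0],0,0],
    [[0,0,0],0,0]
  ]
}}

```text
time_s: 2.5
ee_pos: [530.3, 82.4, 238.3]
ee_rot: [-180.0, 0.0, 164.1]
force: [0.1, 0.8, 0.6]
gripper_width: 91.2
gripper_force: 0.0
```

```bash
cat > look.py <<'E'
from h import *
import sys
np.set_printoptions(precision=1,suppress=True)
p=env.grab_frame("wrist"); save(p,sys.argv[1],1.2); s=env.state(); print(s["time_s"],s["ee_pos"],s["ee_rot"],p["position"],p["orientation"])
for l,z in(("lane_floor",10),("guide",39),("lock_grip",103),("tongue_tip",75),("carrier",0)):
    for d in env.landmark_of(p,l)[:2]: print(l,d["score"],d["point"],at_z(p,d["point"],z))
c=cloud(p); hsv=cv2.cvtColor(p["frame"],cv2.COLOR_RGB2HSV); X,Y,Z=c[...,0],c[...,1],c[...,2]
np.savez(sys.argv[1]+".npz",c=c,f=p["frame"])
def rect(m,n):
    q=c[m][:,:2].astype(np.float32)
    if len(q)>5: print(n,len(q),cv2.minAreaRect(q),"z",np.nanmedian(c[m][:,2]),"mean",q.mean(0))
rect((hsv[...,0]<20)&(hsv[...,1]>150)&(Z>108)&(Z<120)&(X>500)&(Y<150),"grip top")
rect((hsv[...,0]>95)&(hsv[...,0]<130)&(hsv[...,1]>120)&(X>480)&(X<660)&(abs(Y-80)<50)&(Z>70)&(Z<84),"blue")
rect((Z>34)&(Z<43)&(X>410)&(X<570)&(abs(Y-95)<45),"guides")
rect((Z>50)&(Z<64)&(X<540)&(Y>200),"carrier top")
E
python3 look.py w1
```

```text
2.55 [528.8  83.8 238.4] [180.   -0.1 164.1] [453.7 104.4 439.2] [163.8   0.   74.1]
lane_floor 0.65 [281.7, 136.8] [490.9  95.1  10. ]
guide 0.77 [290.5, 175.0] [529.7  93.8  39. ]
lock_grip 0.67 [281.7, 239.2] [574.5  71.  103. ]
tongue_tip 0.79 [278.4, 167.7] [512.8  85.4  75. ]
carrier 0.88 [528.6, 20.9] [447.5 378.1   0. ]
grip top 514 ((573.4495239257812, 70.64156341552734), (13.037343978881836, 36.99592590332031), 74.26249694824219) z 112.77996435629211 mean [573.1  71.1]
blue 1804 ((554.36376953125, 76.45172882080078), (29.455713272094727, 85.4273452758789), 74.51470184326172) z 78.19943637629055 mean [545.   79.4]
guides 735 ((502.4164733886719, 91.39602661132812), (41.1011962890625, 151.3560333251953), 74.16642761230469) z 37.709417366660034 mean [494.8  93. ]
carrier top 284 ((462.0166320800781, 369.82049560546875), (51.80217361450195, 4.060420513153076), 3.580930709838867) z 54.194999025313024 mean [454.6 368.9]
```

View pics/w1.png

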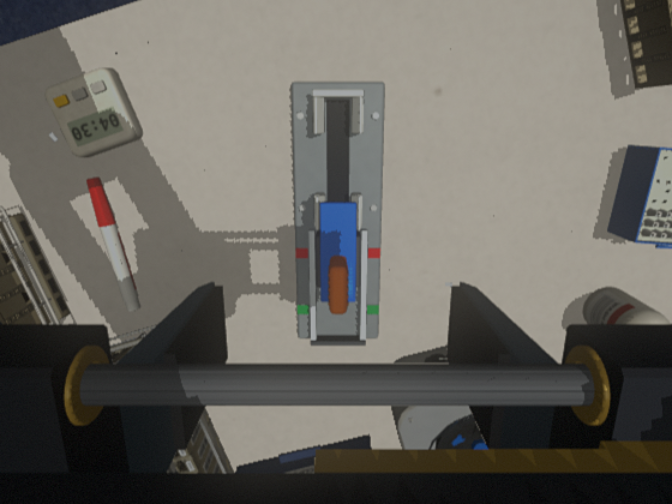

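Wrist view: the grip is at (339,285), the tongue at (338,245), and the lane is clear above them. The networks and the depth agree: grip at (574,71), yaw −15.9°. Descending onto the grip.

{"name": "move_arm", "arguments": {
  "plan": [
    [[2.5,-0.8,-3],0,0.3],
    [[2.0,-0.5,-3],0,0.5],
    [[0,0,-4],0,0.5],
    [[0,0,-3.2],0,0.5],
    [[0,0,-2],0,0.5]
  ],
  "squeeze": 20
}}

```text
time_s: 3.3
ee_pos: [571.3, 71.7, 84.3]
ee_rot: [-179.9, -0.2, 164.3]
force: [-0.4, -0.1, 0.6]
gripper_width: 53.6
gripper_force: 0.0
```

{"name": "move_arm", "arguments": {
  "plan": [
    [[0,0,0],0,0.5],
    [[0,0,0],0,1],
    [[0,0,0],0,1],
    [[0,0,0],0,1],
    [[0,0,0],0,1]
  ]
}}

```text
time_s: 3.8
ee_pos: [574.0, 71.1, 88.1]
ee_rot: [179.9, 0.1, 164.3]
force: [-1.0, 0.1, -0.6]
gripper_width: 16.3
gripper_force: 0.0
```

{"name": "move_arm", "arguments": {
  "plan": [
    [[0,0,0],0,1],
    [[1.5,-0.43,0],0,1],
    [[1.5,-0.43,0],0,1],
    [[1.5,-0.43,0],0,1],
    [[1.2,-0.34,0],0,1]
  ]
}}

```text
time_s: 4.3
ee_pos: [631.2, 54.3, 87.0]
ee_rot: [180.0, 0.0, 164.2]
force: [-0.0, 0.0, 0.2]
gripper_width: 0.2
gripper_force: 0.0
```

{"name": "move_arm", "arguments": {
  "plan": [
    [[0.2,-0.05,0],0,1],
    [[0,0,0],0,1],
    [[0,0,0],0,1]
  ]
}}

```text
time_s: 4.6
ee_pos: [631.6, 54.3, 86.7]
ee_rot: [-180.0, -0.1, 164.3]
force: [-0.5, 0.3, 0.7]
gripper_width: 0.5
gripper_force: 0.0
```

The fingers closed on nothing. Taking a look.

```bash
python3 look.py w2
```

```text
4.65 [631.6  54.3  86.8] [-180.    -0.   164.3] [555.2  75.9 287.7] [163.9   0.   74.2]
guide 0.66 [298.7, 55.9] [532.3  93.9  39. ]
lock_grip 0.92 [282.0, 143.9] [574.3  71.3 103. ]
tongue_tip 0.91 [276.7, 16.2] [514.4  85.4  75. ]
grip top 2393 ((574.51318359375, 70.79597473144531), (15.198976516723633, 38.79155349731445), 73.91012573242188) z 112.92994123651613 mean [573.9  71.1]
blue 6741 ((555.1494140625, 76.42008972167969), (29.61509895324707, 85.62850189208984), 74.3106918334961) z 78.37637035753815 mean [544.2  79.5]
guides 775 ((545.41845703125, 79.1996841430664), (42.02796936035156, 62.49650955200195), 74.05680847167969) z 38.284776229218494 mean [540.7  77.8]
```

View pics/w2.png

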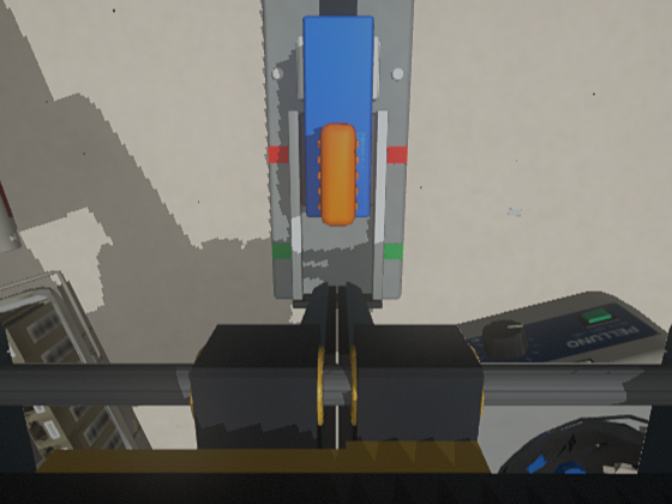

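The grip is still locked at (338,175) and undamaged. I moved before the pads had gripped. Opening, going back, and this time checking the grip before sliding.

{"name": "move_arm", "arguments": {
  "plan": [
    [[0,0,0],0,0.4],
    [[0,0,0],0,0.4],
    [[0,0,0],0,0.4],
    [[0,0,0],0,0.4],
    [[0,0,0],0,0.4]
  ],
  "squeeze": 30
}}

```text
time_s: 5.4
ee_pos: [632.4, 54.1, 86.8]
ee_rot: [180.0, -0.0, 164.3]
force: [0.3, 0.0, -1.0]
gripper_width: 37.4
gripper_force: 0.0
```

{"name": "move_arm", "arguments": {
  "plan": [
    [[-2,0.57,0],0,0.4],
    [[-2,0.57,0],0,0.4],
    [[-1.7,0.48,0],0,0.4],
    [[0,0,0],0,1],
    [[0,0,0],0,1]
  ]
}}

```text
time_s: 5.9
ee_pos: [576.2, 70.3, 87.2]
ee_rot: [180.0, 0.1, 164.3]
force: [0.9, -0.2, 0.3]
gripper_width: 41.1
gripper_force: 0.0
```

{"name": "move_arm", "arguments": {
  "plan": [
    [[0,0,0],0,1],
    [[0,0,0],0,1],
    [[0,0,0],0,1],
    [[0,0,0],0,1],
    [[0,0,0],0,1]
  ]
}}

```text
time_s: 6.4
ee_pos: [575.5, 70.2, 86.7]
ee_rot: [180.0, -0.0, 164.2]
force: [0.5, -0.3, 0.1]
gripper_width: 1.9
gripper_force: 0.0
```

```bash
python3 look.py w3; python3 -c "
from h import *
p=env.grab_frame('scene'); cv2.imwrite('pics/s3.png',cv2.resize(p['frame'][150:270,230:390,::-1],None,fx=3,fy=3,interpolation=cv2.INTER_CUBIC))
a=cv2.imread('pics/w3.png');b=cv2.imread('pics/s3.png');o=np.zeros((360,800,3),np.uint8);o[:,:320]=a[80:440,176:496];o[:,320:]=b;cv2.imwrite('pics/c3.png',o)"
```

```text
6.45 [575.4  70.3  86.8] [180.   -0.  164.3] [498.9  91.9 287.7] [163.9   0.   74.2]
lane_floor 0.93 [282.3, 89.6] [491.7  95.3  10. ]
guide 0.82 [295.9, 153.6] [533.3  92.7  39. ]
lock_grip 0.82 [281.3, 254.0] [573.1  71.4 103. ]
lock_grip 0.56 [278.0, 131.9] [512.1  87.  103. ]
tongue_tip 0.58 [277.1, 131.7] [513.9  85.8  75. ]
grip top 478 ((572.4669189453125, 68.77977752685547), (12.647570610046387, 38.03023910522461), 64.4950942993164) z 113.00260680573385 mean [566.7  73. ]
blue 4846 ((546.418701171875, 78.78791809082031), (29.907957077026367, 67.75829315185547), 74.35425567626953) z 78.32595585337874 mean [539.  81.]
guides 1457 ((509.2189636230469, 89.55672454833984), (41.572059631347656, 137.86068725585938), 74.00123596191406) z 38.036004488619255 mean [492.7  93. ]
```

View pics/c3.png

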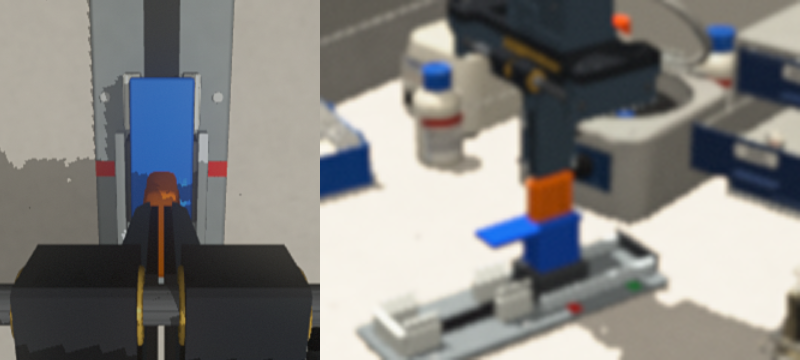

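The scene crop shows the fingertips just above the orange grip, although the reported TCP is 87 mm. I'll measure the tip height from the depth.

```bash
python3 -c "
from h import *
np.set_printoptions(precision=1,suppress=True)
p=env.grab_frame('scene'); c=cloud(p); hsv=cv2.cvtColor(p['frame'],cv2.COLOR_RGB2HSV)
u=int(230+230/3)
for r in range(185,240,2): print(r,c[r,u],hsv[r,u])
print(env.tcp_to_grasp, env.state())
"
```

```text
185 [560.   59.1 182.3] [102  71  54]
187 [563.6  62.1 175.3] [102  71  54]
189 [560.9  59.9 171.9] [100  71  54]
191 [562.   60.8 166.3] [101  76  54]
193 [561.6  60.5 161.6] [100  71  54]
195 [564.   62.5 155.1] [101  74  55]
197 [565.3  63.6 149.3] [102  70  55]
199 [563.2  61.9 145.5] [99 76 54]
201 [564.5  62.9 139.7] [102  71  54]
203 [567.  65. 133.] [102  70  55]
205 [565.9  64.2 128.5] [101  74  55]
207 [565.6  63.9 123.6] [ 0 46 56]
209 [576.   72.5 111.6] [ 11 221 157]
211 [567.6  65.6 111.8] [ 12 252 171]
213 [569.9  67.5 105.1] [ 12 248 150]
215 [567.   65.2 101.7] [ 12 245 148]
217 [565.2  63.7  97.7] [ 12 250 147]
219 [568.6  66.5  90. ] [ 12 252 148]
221 [567.3  65.5  85.6] [ 10 215 141]
223 [569.8  67.6  78.5] [132 118 106]
225 [562.8  61.8  78. ] [110 220 137]
227 [561.5  60.7  73.6] [110 223 120]
229 [559.5  59.1  69.7] [110 223 120]
231 [561.4  60.6  62.9] [110 227 118]
233 [562.   61.2  57. ] [110 227 118]
235 [562.5  61.6  51.2] [110 227 118]
237 [561.9  61.2  46.1] [110 223 118]
239 [561.5  60.8  40.9] [111 193 103]
18.8 {'time_s': 6.8, 'qpos': array([  5.8,  23.1,  97.2,   0. ,  59.7, -68.4]), 'qvel': array([ 0.1, -0.1,  0. , -0. ,  0.1, -0.1]), 'effort': array([ -0. , -43.2, -20.7,  -0. ,   0.1,  -0. ]), 'ee_pos': array([575.4,  70.3,  86.9]), 'ee_rot': array([180. ,   0. , 164.3]), 'force': array([ 0.3, -0. ,  0.4]), 'torque': array([ 0., -0., -0.]), 'gripper_force': 0.0, 'gripper_width': 0.3090559427162756}
```

```bash
python3 -c "
from h import *
np.set_printoptions(precision=1,suppress=True)
for n,e in(('w1',(528.8,83.8,238.4)),('w2',(631.6,54.3,86.8)),('w3',(575.4,70.3,86.8))):
    d=np.load(n+'.npz');c=d['c'];h=cv2.cvtColor(d['f'],cv2.COLOR_RGB2HSV)
    q=c-np.array(e); a=np.radians(-15.8); X=q[...,0]*np.cos(a)+q[...,1]*np.sin(a); Y=-q[...,0]*np.sin(a)+q[...,1]*np.cos(a); Z=q[...,2]
    m=(h[...,2]<90)&(Z>29)&(Z<60)&(abs(X)<40)&(abs(Y)<65)
    for nm,s in(('L',m&(Y>0)),('R',m&(Y<0))):
        if s.sum(): print(n,nm,s.sum(),'X',np.percentile(X[s],[1,50,99]),'Y',np.percentile(Y[s],[1,50,99]),'Z',np.percentile(Z[s],[0,1,5,50]))
    for k in (0,10,20,30): print('  n above',k,((abs(X)<25)&(abs(Y)<65)&(abs(Z-k)<5)&(h[...,2]<70)).sum(),end='')
    print()
"
```

```text
w1 L 1522 X [-16.9  -9.4  14.6] Y [44.6 45.1 53.7] Z [29.  30.6 32.2 46.2]
w1 R 1568 X [-17.1 -10.4  14. ] Y [-55.6 -46.6 -46.1] Z [29.4 30.4 31.9 45.9]
  n above 0 0  n above 10 0  n above 20 0  n above 30 380
w2 L 531 X [-18.9 -18.2 -16.3] Y [ 0.7  5.  10.4] Z [30.4 31.2 32.7 48.4]
w2 R 521 X [-18.8 -18.2 -16.2] Y [-10.3  -4.8  -0.6] Z [30.1 31.4 33.  48.3]
  n above 0 0  n above 10 0  n above 20 0  n above 30 97
w3 L 585 X [-18.9 -18.1  -4.9] Y [ 1.1  5.2 11.1] Z [30.1 31.  33.5 49.5]
w3 R 580 X [-18.9 -18.   -4.6] Y [-11.1  -5.2  -1. ] Z [29.8 31.2 33.6 49.3]
  n above 0 2  n above 10 0  n above 20 2  n above 30 75
```

The real fingertips are 30 mm above the reported TCP, consistently in three views, and xy is right. I'll take 30 mm off all heights: open here, lower 30 mm, and grip.

{"name": "move_arm", "arguments": {
  "plan": [
    [[0,0,0],0,0.4],
    [[0,0,0],0,0.4],
    [[0,0,0],0,0.4],
    [[0,0,0],0,0.4],
    [[0,0,-0.5],0,0.4]
  ],
  "squeeze": 30
}}

```text
time_s: 7.3
ee_pos: [575.9, 70.4, 82.3]
ee_rot: [180.0, 0.1, 164.3]
force: [0.5, 0.3, -0.3]
gripper_width: 37.2
gripper_force: 0.0
```

{"name": "move_arm", "arguments": {
  "plan": [
    [[0,0,-1],0,0.4],
    [[0,0,-1],0,0.4],
    [[0,0,-0.4],0,0.4],
    [[0,0,0],0,1],
    [[0,0,0],0,1]
  ]
}}

```text
time_s: 7.8
ee_pos: [575.4, 70.3, 57.7]
ee_rot: [180.0, -0.0, 164.3]
force: [-0.5, -0.1, -0.0]
gripper_width: 41.8
gripper_force: 0.0
```

{"name": "move_arm", "arguments": {
  "plan": [
    [[0,0,0],0,1],
    [[0,0,0],0,1],
    [[0,0,0],0,1],
    [[0,0,0],0,1],
    [[0,0,0],0,1]
  ]
}}

```text
time_s: 8.3
ee_pos: [575.6, 70.5, 58.1]
ee_rot: [180.0, 0.0, 164.2]
force: [0.3, 1.5, 0.8]
gripper_width: 13.9
gripper_force: 30.0
```

Gripped (13.9 mm, 30 N). Sliding it open.

{"name": "move_arm", "arguments": {
  "plan": [
    [[1.2,-0.34,0],0,1],
    [[1.2,-0.34,0],0,1],
    [[1.2,-0.34,0],0,1],
    [[1.2,-0.34,0],0,1],
    [[0.7,-0.2,0],0,1]
  ]
}}

```text
time_s: 8.8
ee_pos: [632.1, 54.5, 58.1]
ee_rot: [180.0, 0.0, 164.2]
force: [-2.1, 2.7, 3.1]
gripper_width: 14.0
gripper_force: 30.0
```

{"name": "move_arm", "arguments": {
  "plan": [
    [[0.3,-0.08,0],0,1],
    [[0.15,-0.04,0],0,1],
    [[0,0,0],0,1]
  ]
}}

```text
time_s: 9.1
ee_pos: [631.8, 54.5, 58.0]
ee_rot: [-180.0, -0.4, 164.2]
force: [-10.9, 5.1, 9.0]
gripper_width: 13.8
gripper_force: 30.0
```

At the end stop (11 N reaction). Releasing, lifting, and looking.

{"name": "move_arm", "arguments": {
  "plan": [
    [[-0.1,0,0],0,0.4],
    [[0,0,0],0,0.4],
    [[0,0,0],0,0.4],
    [[0,0,0],0,0.4],
    [[0,0,4.5],0,0.4]
  ]
}}

```text
time_s: 9.6
ee_pos: [629.6, 52.9, 97.0]
ee_rot: [-179.7, -0.7, 164.3]
force: [-0.1, -0.8, -0.4]
gripper_width: 50.8
gripper_force: 0.0
```

{"name": "move_arm", "arguments": {
  "plan": [
    [[-3,1,3.5],0,0],
    [[-3.5,2,3],0,0],
    [[-3,2.5,3],0,0],
    [[0,0,0],0,0],
    [[0,0,0],0,0]
  ]
}}

```text
time_s: 10.1
ee_pos: [539.5, 108.6, 198.5]
ee_rot: [180.0, 0.2, 164.3]
force: [0.4, -0.4, 0.3]
gripper_width: 90.1
gripper_force: 0.0
```

```bash
python3 look.py w4
python3 - <<'E'
from h import *
# fit: project guides pts; lane symmetric bounds in dock frame
d=np.load('w4.npz');c=d['c'];Z=c[...,2]
a=np.radians(-15.75);u=np.array([np.cos(a),np.sin(a)]);v=np.array([-u[1],u[0]])
q=c[...,:2]-np.array([490.5,95.]);X=q@u;Y=q@v
m=(Z>36)&(Z<42)&(abs(Y)<30)&(abs(X)<75)
print(m.sum())
for s in((Y>0)&(X>15),(Y<0)&(X>15),(Y>0)&(X<-15)&(X>-62),(Y<0)&(X<-15)&(X>-62)):
    t=m&s; 
    if t.sum()>5: print(t.sum(),np.percentile(X[t],[2,50,98]),np.percentile(Y[t],[2,50,98]))
b=(Z>7)&(Z<13)&(abs(Y)<60)&(X>-90)&(X<200)
r=cv2.minAreaRect(np.stack([X[b],Y[b]],-1).astype(np.float32)); print(r)
E
```

```text
10.15 [539.4 108.1 197.3] [-180.     0.   164.3] [462.3 130.2 399.2] [163.7  -0.   74.3]
lane_floor 0.62 [251.7, 138.7] [490.6  92.2  10. ]
guide 0.96 [263.2, 183.3] [532.4  93.3  39. ]
lock_grip 0.91 [251.9, 312.8] [629.3  57.2 103. ]
tongue_tip 0.98 [249.7, 237.0] [569.9  71.1  75. ]
carrier 0.75 [526.9, 11.1] [447.4 378.2   0. ]
grip top 53 ((629.1334228515625, 54.91766357421875), (11.904423713684082, 38.10784912109375), 72.1429214477539) z 111.46330209198538 mean [618.9  58.5]
blue 1730 ((600.5595703125, 63.336181640625), (29.55960464477539, 65.05045318603516), 74.00450134277344) z 78.19633710845574 mean [595.8  65.1]
guides 816 ((486.87884521484375, 95.26871490478516), (40.4215087890625, 117.14789581298828), 73.99363708496094) z 37.7945190259731 mean [483.9  95. ]
carrier top 159 ((464.5251159667969, 369.7321472167969), (35.59822463989258, 2.474327802658081), 3.8754429817199707) z 52.61916797735165 mean [459.5 369.2]
605
126 [25.93652307 40.0413611  54.4202802 ] [15.29365241 17.38412318 19.3173134 ]
143 [26.09454816 39.44209057 54.2349094 ] [-20.7608781  -18.38898096 -15.55672193]
157 [-57.60079679 -43.80963095 -29.02080621] [15.84985717 17.86368461 19.69849799]
179 [-57.58103888 -43.74771753 -29.31748936] [-20.55364935 -18.17912082 -15.83529878]
((53.22483825683594, -0.3709716796875), (83.9449462890625, 250.7373809814453), 89.87073516845703)
```

View pics/w4.png

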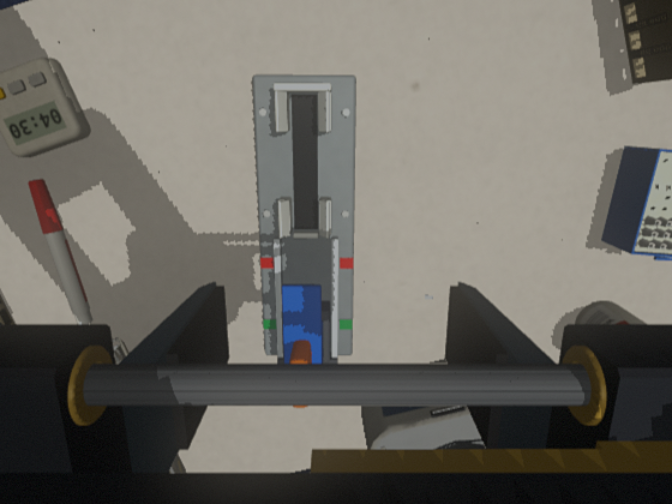

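Wrist view: the lock is open (tongue between the red and green marks, grip at (300,355)) and the lane is empty at (305,160). Lane centre is about (488.8,95.1) with yaw −15.9°. Going to the carrier.

{"name": "move_arm", "arguments": {
  "plan": [
    [[-1.5,4.5,0],5,0],
    [[-1.5,4.5,0],5,0],
    [[-1.5,4.5,0],5,0],
    [[-1.5,4.5,0],4.8,0],
    [[-1.5,4.5,0],0,0]
  ]
}}

```text
time_s: 10.9
ee_pos: [463.7, 334.7, 196.9]
ee_rot: [-180.0, -0.0, -175.9]
force: [0.9, 0.1, 0.9]
gripper_width: 91.2
gripper_force: 0.0
```

{"name": "move_arm", "arguments": {
  "plan": [
    [[-1.6,4.3,0],0,0],
    [[0,0,0],0,0],
    [[0,0,0],0,0]
  ]
}}

```text
time_s: 11.2
ee_pos: [447.8, 376.7, 196.7]
ee_rot: [-179.9, -0.1, -175.8]
force: [-0.9, -0.5, -0.4]
gripper_width: 90.9
gripper_force: 0.0
```

```bash
python3 look.py w5
python3 - <<'E'
from h import *
d=np.load('w5.npz');c=d['c'];X,Y,Z=[c[...,i] for i in range(3)]
m=(abs(X-447)<80)&(abs(Y-376)<40)&(Z>52)&(Z<62)
print(m.sum(),cv2.minAreaRect(c[m][:,:2].astype(np.float32)),np.median(Z[m]))
E
```

```text
11.25 [448.3 375.8 196.9] [-179.9   -0.  -175.9] [368.7 371.6 397.7] [163.9   0.1  94.1]
lane_floor 0.61 [11.3, 202.7] [491.9  94.   10. ]
carrier 0.75 [280.2, 174.9] [443.4 376.2   0. ]
guides 240 ((493.4116516113281, 112.3763656616211), (6.396297931671143, 113.81558990478516), 73.97163391113281) z 38.23251183807298 mean [489.5 114.6]
carrier top 1834 ((446.2413330078125, 377.8069763183594), (107.5461654663086, 19.321979522705078), 4.329309940338135) z 58.2157494105883 mean [444.4 377.3]
1784 ((446.2098388671875, 377.67559814453125), (107.61892700195312, 19.24861717224121), 3.844428539276123) 58.252463756930126
```

View pics/w5.png

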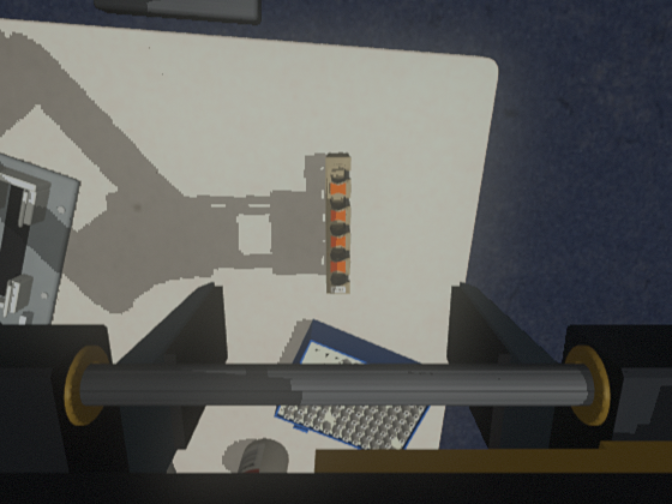

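The carrier is at (338,225), aligned with the tool; its centre is (446.2,377.7), yaw 4°. Descending and gripping.

{"name": "move_arm", "arguments": {
  "plan": [
    [[-0.2,0.2,-5],0,0],
    [[0,0,-5],0,0],
    [[0,0,-5],0,0.2],
    [[0,0,-3.5],0,0.3],
    [[0,0,-1.5],0,0.4]
  ],
  "squeeze": 12
}}

```text
time_s: 12.0
ee_pos: [444.3, 375.9, -5.9]
ee_rot: [-179.8, -0.3, -176.0]
force: [-0.4, 0.5, 0.1]
gripper_width: 70.0
gripper_force: 0.0
```

{"name": "move_arm", "arguments": {
  "plan": [
    [[0,0,0],0,0.5],
    [[0,0,0],0,0.8],
    [[0,0,0],0,0.8],
    [[0,0,0],0,0.8],
    [[0,0,0],0,0.85]
  ]
}}

```text
time_s: 12.5
ee_pos: [446.6, 378.8, -1.1]
ee_rot: [179.9, 0.1, -175.9]
force: [0.4, 1.7, 0.1]
gripper_width: 30.0
gripper_force: 0.0
```

{"name": "move_arm", "arguments": {
  "plan": [
    [[0,0,0],0,0.9],
    [[0,0,0],0,0.9],
    [[0,0,0],0,0.9],
    [[0,0,0],0,0.9]
  ]
}}

```text
time_s: 12.9
ee_pos: [446.2, 378.6, -1.8]
ee_rot: [180.0, 0.0, -175.9]
force: [-0.8, -0.0, 5.4]
gripper_width: 17.9
gripper_force: 12.0
```

Gripped (17.9 mm, 12 N). Lifting and carrying it above the lane.

{"name": "move_arm", "arguments": {
  "plan": [
    [[0,0,2],0,0.9],
    [[0,0,3],0,0.9],
    [[0.2,-1.5,2],0,0.9],
    [[0.5,-3,0],-3,0.9],
    [[0.6,-4,0],-4,0.9]
  ]
}}

```text
time_s: 13.4
ee_pos: [459.5, 293.9, 68.3]
ee_rot: [179.9, 0.1, 177.0]
force: [0.3, -0.9, -0.9]
gripper_width: 17.2
gripper_force: 12.0
```

{"name": "move_arm", "arguments": {
  "plan": [
    [[0.6,-4,0],-4,0.9],
    [[0.6,-4,0],-4,0.9],
    [[0.6,-4,0],-4,0.9],
    [[0.6,-4,0],-1,0.9],
    [[0.5,-2.5,0],0,0.9]
  ]
}}

```text
time_s: 13.9
ee_pos: [487.6, 106.0, 67.5]
ee_rot: [-180.0, -0.0, 164.0]
force: [1.0, 0.5, -0.0]
gripper_width: 17.5
gripper_force: 12.0
```

{"name": "move_arm", "arguments": {
  "plan": [
    [[0.4,-1,0],0,0.9],
    [[0.2,-0.3,0],0,0.9],
    [[0,0,0],0,0.9],
    [[0,0,0],0,0.9]
  ]
}}

```text
time_s: 14.3
ee_pos: [493.9, 96.5, 67.6]
ee_rot: [180.0, -0.0, 164.1]
force: [0.2, 0.3, -0.6]
gripper_width: 17.3
gripper_force: 12.0
```

```bash
cat > chk.py <<'E'
from h import *
import sys
np.set_printoptions(precision=1,suppress=True)
p=env.grab_frame("wrist"); save(p,sys.argv[1],1.2); s=env.state(); print(s["time_s"],s["ee_pos"],s["ee_rot"],s["gripper_width"],s["gripper_force"])
c=cloud(p);Z=c[...,2];hsv=cv2.cvtColor(p["frame"],cv2.COLOR_RGB2HSV)
a=np.radians(-15.85);u=np.array([np.cos(a),np.sin(a)]);v=np.array([-u[1],u[0]])
q=c[...,:2]-np.array([488.8,95.1]);X=q@u;Y=q@v
def pr(t,n):
    if t.sum()>5:
        r=cv2.minAreaRect(np.stack([X[t],Y[t]],-1).astype(np.float32)); print(n,t.sum(),'X',np.percentile(X[t],[1,99]),'Y',np.percentile(Y[t],[1,99]),'Z',np.median(Z[t]),r)
zt=float(sys.argv[2])
m=(hsv[...,1]>40)&(hsv[...,0]<30)&(abs(Z-zt)<8)&(abs(Y)<25)&(abs(X)<90); pr(m,"carrier top")
m=(Z>36)&(Z<42)&(abs(Y)<30)&(abs(X)<75)&(hsv[...,1]<50)
for n,k in(('+L',(Y>13)&(X>15)),('+R',(Y<-13)&(X>15)),('-L',(Y>13)&(X<-15)&(X>-62)),('-R',(Y<-13)&(X<-15)&(X>-62))): pr(m&k,n)
pr((Z>7)&(Z<13)&(abs(Y)<60)&(X>-90)&(X<200),"base")
for l,z in(("lane_floor",10),("lock_grip",103),("tongue_tip",75)):
    for d in env.landmark_of(p,l)[:1]: g=at_z(p,d["point"],z)[:2]-np.array([488.8,95.1]); print(l,d["score"],g@u,g@v)
E
python3 chk.py w6 127
```

```text
14.35 [493.8  96.5  67.6] [180.   -0.  164.1] 17.955223128584734 11.998205780982971
carrier top 6554 X [-48.8  39.6] Y [-7.4 13. ] Z 127.66874198358919 ((-3.79547119140625, 2.7308549880981445), (23.92922592163086, 90.65505981445312), 89.51445770263672)
-L 322 X [-56.2 -27.7] Y [15.5 20.5] Z 38.48659675443261 ((-41.674293518066406, 17.898136138916016), (5.322896480560303, 29.41148567199707), 89.58673858642578)
-R 389 X [-56.3 -27.2] Y [-20.4 -15.1] Z 38.43570958231493 ((-41.58711624145508, -17.64327621459961), (5.986917972564697, 29.580812454223633), 88.81292724609375)
base 10021 X [-70.1  39.1] Y [-41.1  41.4] Z 10.293245618987442 ((30.392250061035156, 0.15517425537109375), (201.25442504882812, 84.00348663330078), 0.036237932741642)
```

View pics/w6.png

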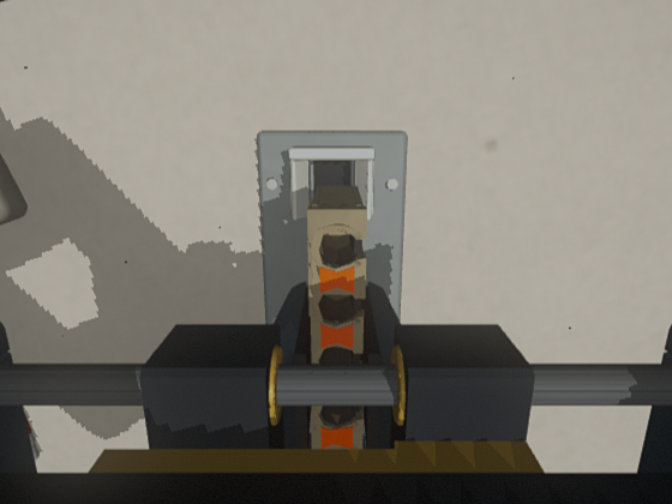

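The carrier is 4.6 mm lengthwise and 2.8 mm sideways off the lane centre (carrier end at (336,200), lane end at (333,150)); it is straight and upright in the grip. Correcting, then lowering part way.

{"name": "move_arm", "arguments": {
  "plan": [
    [[-0.52,-0.14,0],0,0.9],
    [[0,0,-1.5],0,0.9],
    [[0,0,-1],0,0.9],
    [[0,0,0],0,0.9],
    [[0,0,0],0,0.9]
  ]
}}

```text
time_s: 15.0
ee_pos: [488.7, 94.0, 42.7]
ee_rot: [-180.0, -0.0, 164.1]
force: [0.0, -0.0, -0.6]
gripper_width: 17.6
gripper_force: 12.0
```

```bash
python3 chk.py w7 102
```

```text
15.05 [489.1  94.1  43. ] [180.    0.  164.1] 17.722791794910133 11.998241096735
carrier top 6556 X [-53.1  35.4] Y [-11.2   9.3] Z 102.70155103913166 ((-8.452518463134766, -0.9093809127807617), (24.093740463256836, 90.19803619384766), 89.88711547851562)
-L 455 X [-56.3 -27.5] Y [15.8 20.6] Z 38.47227396788253 ((-41.82975387573242, 18.090164184570312), (5.214735507965088, 29.588666915893555), 89.90838623046875)
-R 460 X [-56.3 -27.3] Y [-20.3 -15.3] Z 38.402504599357854 ((-41.821434020996094, -17.822113037109375), (29.70050811767578, 5.224061489105225), 0.21614055335521698)
base 10489 X [-70.3  28.9] Y [-41.1  41.3] Z 10.265920413455717 ((20.863739013671875, 0.07046890258789062), (84.07150268554688, 182.50222778320312), 89.98087310791016)
```

{"name": "move_arm", "arguments": {
  "plan": [
    [[-0.01,0.1,0],0,0.9],
    [[0,0,-1.2],0,0.9],
    [[0,0,-1.2],0,0.9],
    [[0,0,-0.6],0,0.9],
    [[0,0,0],0,0.9]
  ]
}}

```text
time_s: 15.7
ee_pos: [487.5, 94.8, 11.2]
ee_rot: [-179.9, -0.2, 164.1]
force: [-0.3, -0.4, -0.3]
gripper_width: 17.8
gripper_force: 12.0
```

{"name": "move_arm", "arguments": {
  "plan": [
    [[0,0,-0.2],0,0.9],
    [[0,0,-0.2],0,0.9],
    [[0,0,0],0,0.9]
  ]
}}

```text
time_s: 16.0
ee_pos: [488.8, 95.0, 8.8]
ee_rot: [180.0, 0.0, 164.1]
force: [0.3, -0.7, -0.6]
gripper_width: 17.9
gripper_force: 12.0
```

{"name": "move_arm", "arguments": {
  "plan": [
    [[0,0,-0.1],0,0.9],
    [[0,0,-0.1],0,0.9],
    [[0,0,0],0,0.9]
  ]
}}

```text
time_s: 16.3
ee_pos: [489.0, 95.1, 8.2]
ee_rot: [180.0, 0.1, 164.1]
force: [-2.5, 0.2, 9.0]
gripper_width: 17.8
gripper_force: 12.0
```

```bash
python3 chk.py w8 68
```

```text
16.35 [489.   95.1   8.2] [180.    0.1 164.1] 17.548413551640966 12.000734657049179
carrier top 6488 X [-53.2  35.3] Y [-10.   10.4] Z 68.2509989489888 ((-8.400596618652344, 0.012203216552734375), (24.144527435302734, 90.56047821044922), 88.15796661376953)
-L 658 X [-56.3 -18.2] Y [14.3 20.5] Z 38.39153650428 ((-37.21105194091797, 17.699905395507812), (6.743260383605957, 38.831031799316406), 86.18152618408203)
-R 657 X [-56.2 -23.1] Y [-20.4 -14.7] Z 38.45436690379384 ((-37.17439270019531, -17.54749870300293), (38.70969772338867, 6.527047634124756), 3.0767576694488525)
base 12093 X [-70.2  12.4] Y [-41.   41.2] Z 10.286352106266804 ((6.648170471191406, 0.04852294921875), (84.02386474609375, 154.53973388671875), 89.95540618896484)
```

It is on the floor (9 N, at the expected height). Releasing.

{"name": "move_arm", "arguments": {
  "plan": [
    [[0,0,0.1],0,0.75],
    [[0,0,0],0,0.65],
    [[0,0,0],0,0.5],
    [[0,0,0],0,0.5],
    [[0,0,0],0,0.5]
  ]
}}

```text
time_s: 17.0
ee_pos: [488.6, 95.0, 7.6]
ee_rot: [-180.0, -0.0, 164.1]
force: [0.5, -0.0, -0.1]
gripper_width: 45.3
gripper_force: 0.0
```

{"name": "move_arm", "arguments": {
  "plan": [
    [[0,0,1],0,0.5],
    [[0,0,2],0,0.5],
    [[0,0,4],0,0.5],
    [[2,-0.5,4],0,0.3],
    [[3,-0.9,3],0,0.3]
  ]
}}

```text
time_s: 17.5
ee_pos: [538.8, 81.4, 151.4]
ee_rot: [179.9, 0.1, 164.1]
force: [1.4, 0.0, -0.3]
gripper_width: 58.7
gripper_force: 0.0
```

{"name": "move_arm", "arguments": {
  "plan": [
    [[1,-0.3,0],0,0.3],
    [[0,0,0],0,0.3],
    [[0,0,0],0,0.3]
  ]
}}

```text
time_s: 17.8
ee_pos: [546.9, 77.9, 146.5]
ee_rot: [-179.9, -0.2, 164.0]
force: [-0.9, 1.2, -0.3]
gripper_width: 64.0
gripper_force: 0.0
```

```bash
python3 chk.py w9 68
```

```text
17.85 [546.6  78.1 146.3] [-179.9   -0.2  164.1] 63.98741292173293 0.0
carrier top 2556 X [-52.3  50.7] Y [-9.2  9.5] Z 68.44865184772931 ((0.23163223266601562, 0.2916259765625), (19.160423278808594, 105.56334686279297), 89.88753509521484)
+L 194 X [27.7 56.4] Y [15.6 20.6] Z 38.206814779980334 ((42.11583709716797, 18.133176803588867), (29.356861114501953, 4.993678092956543), 1.1815896034240723)
+R 197 X [27.5 56.4] Y [-20.4 -15.3] Z 38.399333350825145 ((41.986549377441406, -17.781803131103516), (5.049211025238037, 30.0466365814209), 89.22129821777344)
-L 241 X [-56.  -27.1] Y [15.4 20.6] Z 38.43887446145885 ((-41.8677864074707, 17.922197341918945), (5.34376335144043, 29.63203239440918), 89.33201599121094)
-R 250 X [-56.1 -27.2] Y [-20.4 -15.4] Z 38.46455824461668 ((-41.72379684448242, -17.640127182006836), (5.423239231109619, 29.148456573486328), 89.68077850341797)
base 14338 X [-69.4 165.7] Y [-41.2  41.3] Z 10.33522865023923 ((50.93701934814453, 0.07300186157226562), (83.98123931884766, 243.18865966796875), 89.96308898925781)
lane_floor 0.77 1.3224357803466744 -0.8663235687953963
lock_grip 0.79 147.04722215383302 -0.4367436786672343
tongue_tip 0.63 84.5901252062048 -0.32277302322944124
```

View pics/w9.png

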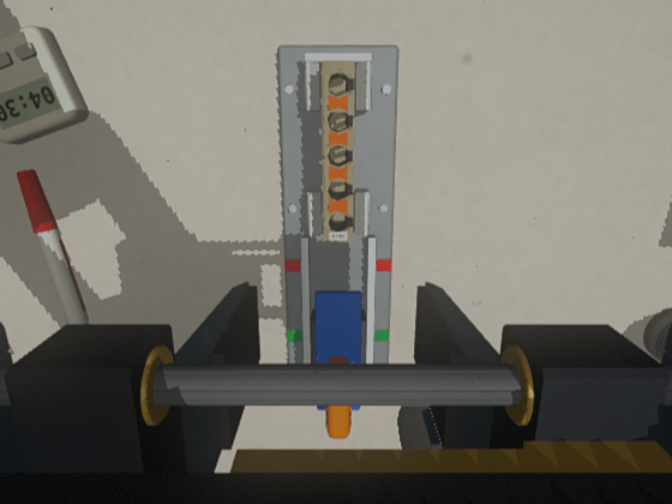

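The carrier sits centred and level in the lane (centre (338,150), within 0.3 mm) with the lock still open. Going back to the grip.

{"name": "move_arm", "arguments": {
  "plan": [
    [[4,-1.1,0],0,0.45],
    [[4.3,-1.2,0],0,0.45],
    [[0,0,-3],0,0.45],
    [[0,0,-3],0,0.45],
    [[0,0,-2],0,0.45]
  ],
  "squeeze": 30
}}

```text
time_s: 18.5
ee_pos: [630.0, 55.0, 64.9]
ee_rot: [-179.9, -0.2, 164.1]
force: [0.4, -0.1, 0.1]
gripper_width: 50.2
gripper_force: 0.0
```

{"name": "move_arm", "arguments": {
  "plan": [
    [[0,0,-0.9],0,0.45],
    [[0,0,0],0,0.6],
    [[0,0,0],0,1],
    [[0,0,0],0,1],
    [[0,0,0],0,1]
  ]
}}

```text
time_s: 19.0
ee_pos: [632.5, 55.1, 60.1]
ee_rot: [179.9, 0.1, 164.1]
force: [-0.2, -0.2, 0.2]
gripper_width: 20.7
gripper_force: 0.0
```

{"name": "move_arm", "arguments": {
  "plan": [
    [[0,0,0],0,1],
    [[0,0,0],0,1],
    [[0,0,0],0,1],
    [[0,0,0],0,1]
  ]
}}

```text
time_s: 19.4
ee_pos: [632.1, 54.5, 59.7]
ee_rot: [-180.0, 0.1, 164.1]
force: [-0.9, -3.1, 5.0]
gripper_width: 14.0
gripper_force: 30.0
```

Gripped. Sliding home.

{"name": "move_arm", "arguments": {
  "plan": [
    [[-1.2,0.34,0],0,1],
    [[-1.2,0.34,0],0,1],
    [[-1.2,0.34,0],0,1],
    [[-1.2,0.34,0],0,1],
    [[-0.7,0.2,0],0,1]
  ]
}}

```text
time_s: 19.9
ee_pos: [577.0, 70.1, 59.7]
ee_rot: [-180.0, 0.2, 164.1]
force: [2.4, -4.3, 5.5]
gripper_width: 13.4
gripper_force: 30.0
```

{"name": "move_arm", "arguments": {
  "plan": [
    [[-0.25,0.07,0],0,1],
    [[-0.15,0.04,0],0,1],
    [[0,0,0],0,1]
  ]
}}

```text
time_s: 20.2
ee_pos: [574.4, 70.9, 59.7]
ee_rot: [-180.0, 0.3, 164.1]
force: [4.0, -5.8, 5.3]
gripper_width: 14.0
gripper_force: 30.0
```

{"name": "move_arm", "arguments": {
  "plan": [
    [[-0.15,0.04,0],0,1],
    [[-0.15,0.04,0],0,1],
    [[0,0,0],0,1]
  ]
}}

```text
time_s: 20.5
ee_pos: [574.5, 70.9, 59.8]
ee_rot: [180.0, 0.6, 164.1]
force: [10.4, -8.7, 0.4]
gripper_width: 13.9
gripper_force: 30.0
```

At the locked stop (no further motion, force rising to 10 N). Releasing and checking.

{"name": "move_arm", "arguments": {
  "plan": [
    [[0.2,-0.05,0],0,0.4],
    [[0,0,0],0,0.4],
    [[0,0,0],0,0.4],
    [[0,0,0],0,0.4],
    [[0,0,3],0,0.4]
  ]
}}

```text
time_s: 21.0
ee_pos: [568.1, 72.0, 85.2]
ee_rot: [-179.8, -0.5, 164.1]
force: [0.3, -0.2, -0.2]
gripper_width: 50.5
gripper_force: 0.0
```

{"name": "move_arm", "arguments": {
  "plan": [
    [[0,0,4],0,0.3],
    [[0,0,4],0,0.2],
    [[0,0,3],0,0.2],
    [[0,0,0],0,0.2],
    [[0,0,0],0,0.2]
  ]
}}

```text
time_s: 21.5
ee_pos: [571.5, 72.3, 199.0]
ee_rot: [180.0, 0.0, 164.1]
force: [0.8, 0.1, 0.4]
gripper_width: 72.9
gripper_force: 0.0
```

```bash
python3 chk.py w10 68
```

```text
21.55 [570.9  72.1 197.8] [-180.    -0.1  164.1] 73.20641176248462 0.0
carrier top 1477 X [-52.2  22.4] Y [-9.1  9.5] Z 68.48615976582948 ((-14.216480255126953, 0.32874584197998047), (76.61759948730469, 18.967742919921875), 0.2391723394393921)
+L 168 X [27.6 74.3] Y [17.3 20.6] Z 38.476436548215986 ((51.15227508544922, 18.92584991455078), (47.31327819824219, 3.035567283630371), 0.7350731492042542)
+R 149 X [27.5 73.9] Y [-20.3 -17.3] Z 38.346153462120526 ((51.08270263671875, -19.05898666381836), (2.927764892578125, 47.458030700683594), 89.22110748291016)
-L 187 X [-56.  -27.3] Y [15.5 20.1] Z 38.56508976391166 ((-42.15775680541992, 17.42900276184082), (29.696409225463867, 5.277344703674316), 0.27536526322364807)
-R 184 X [-56.3 -27.4] Y [-20.3 -15.3] Z 38.56709032216031 ((-41.884620666503906, -17.64832878112793), (30.146150588989258, 5.045438289642334), 0.6779036521911621)
base 11402 X [-69.4 175.1] Y [-41.2  41.3] Z 10.304174303513918 ((55.03650665283203, 0.0948333740234375), (84.00054931640625, 251.5966033935547), 89.98052978515625)
lane_floor 0.88 -0.712248529016978 2.720882398040872
tongue_tip 0.57 26.471178505300966 -2.069240052687695
```

View pics/w10.png

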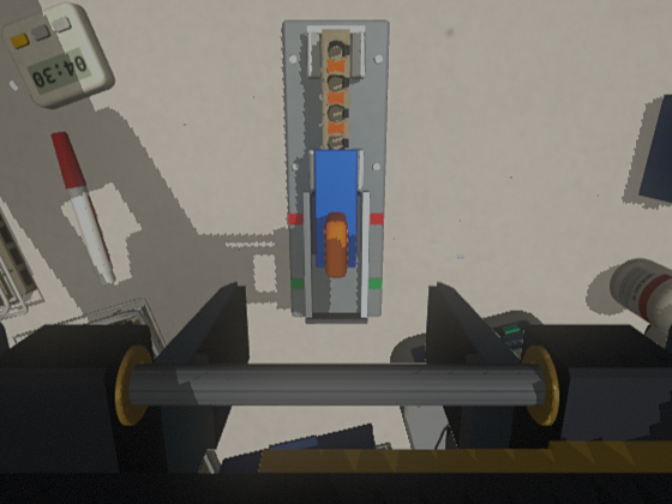

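The tongue covers the carrier's end at (335,150), and the grip is back by the red marks. One numeric check of the tongue, then hand in.

Run:
```python
from h import *
p=env.grab_frame("wrist");c=cloud(p);Z=c[...,2];h=cv2.cvtColor(p["frame"],cv2.COLOR_RGB2HSV)
a=np.radians(-15.85);u=np.array([np.cos(a),np.sin(a)]);X=(c[...,:2]-np.array([488.8,95.1]))@u
b=(h[...,0]>95)&(h[...,0]<130)&(h[...,1]>120)&(abs(Z-78)<4)&(X>0)&(X<120)
g=(h[...,0]<20)&(h[...,1]>150)&(Z>110)&(Z<118)&(X>40)
t,gr=np.percentile(X[b],[0,1]),np.percentile(X[g],[1,99]); print(t,gr,gr.mean())
if t[1]<27.5: print(env.job_done())
```

```text
[24.70246974 24.80753397] [ 68.23686276 105.17503907] 86.70595091659834
the job is handed in; nothing more can be done
None
```

The job is handed in: the lock was slid fully open, the carrier was set down in the lane and released, and the lock was slid back to its locked stop. The final wrist view shows the tongue tip 25 mm from the lane centre (24 mm when locked) and the carrier within about 0.3 mm of centre.

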